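Turn a slide holder face up on its sloping rest

ROBOT

A 6-joint arm with a two-finger parallel gripper is mounted at the origin on a cart in front of the work surface, level with it; the furniture and walls round the work are solid. World frame = base frame: x ahead of the robot, y to its left, z up, the work surface at z = 0. Lengths are in m, angles in degrees, forces in N, time in s.
With the tool pointing down it reaches from about 0.4 to 0.825 m from the base axis. Payload 7 kg.
Tool frame: the origin (TCP) lies between the finger pads; the fingertips stand 22 mm ahead of it and the grasp point (between the pads) lies 3 mm ahead of it; z points along the fingers, y is the direction in which the jaws open and shut (so a half turn about z gives the same grasp; the last joint's range is limited). The gripper opens to 88 mm and grips with 3 to 60 N. Pads are 19 mm wide; open, the fingers measure 130 mm over their backs; the gripper's body (78 mm by 193 mm) begins 47 mm behind the grasp point.
Start: joints at [-58.379, 20.546, 0.682, 0, -70.136, -16.507], TCP at [0.176, -0.652, 0.212] pointing down, gripper open.
Joint ranges: [-176.03, 176.03], [-82.01, 121.73], [-58.28, 71.71], [-173.87, 95.51], [-174.79, -0.11], [-173.66, 173.66]. Speed limits (degrees/s): [136.94, 136.94, 172.46, 180, 180, 180].

INTERFACE

Orientations are given as [roll, pitch, yaw] about the fixed x, y, z axes, in that order (R = Rz(yaw) Ry(pitch) Rx(roll)).
In Python, from plant import telemetry, cams, r gives the robot as it stands.
- The arm moves only by the tool carry_out, never from a script. Its argument "commands" is one flat list of numbers, 5 for each row, row after row: the shift along the world's x, y, z as a fraction of full scale, then the turn about the world's z as a fraction of full scale, then the gripper's target within -1 to 1 (shut at 1, half-way at 0, fully open at -1). In form: [x, y, z, turn, claw, x, y, z, turn, claw, ...]. A call has 1 to 8 rows; each row shifts and turns the commanded pose from where the row before left it; what a row does not reach is not made up. Full scale, the value 1, is 0.04 m for a shift and 4 degrees for a turn. A row lasts 1/10 s, in which the tool goes at most 50 mm and 8.59 degrees, less where a joint would pass 70% of its speed; a pose out of reach is approached as far as the arm can. A call with a number of a shift or a turn outside -1 to 1 is refused whole. A call with a gripper value outside its range is refused whole. The fingers move at their own pace and stop on an object; "grip_force" is the grip in N (left out, the last holds). Time passes only in rows, so rows that do not move let the fingers close. It gives the time, the measured TCP pose, the force and the opening at its end, in the units of the state.
- telemetry.get_state(): the state, without advancing time (a new reading comes with each control period).
- cams.capture(name): name is "scene" or "side" or "wrist"; returns a dict with "frame" (400x640x3 uint8, red, green, blue), "camera_matrix" (3x3 intrinsics, pixels), "camera_from_world" (4x4, takes a point from world to camera coordinates); the wrist camera has in their place "mount" (4x4, takes a point from camera to tool coordinates, whose origin is the TCP and whose axes are the flange's). Camera axes: x right, y down, z forward; pixel columns grow to the right and rows downward; lengths in m; the calibration is good to about 2 mm. The wrist camera is an equidistant fisheye: a pixel r from the principal point sees the ray r / f radians off the axis. A picture is of the moment at which its call begins: read the wrist's pose just before it. There is no depth.
- r.close_job(): hands the job in, once; it reports no verdict.
The state is a dict: "time_s": time; "joints": joint angles; "qd": joint speeds; "joint_torque": joint torques, N m; "tcp_pos": TCP position; "eef_rot": TCP orientation; "contact_force": force on the tool from outside, world axes, zero at the start; "moment": the same for the moment, N m; "gripper_width": finger opening in m.
Only numpy, scipy, OpenCV 4.12 (cv2) and the standard library are available. Lean on these libraries where they do the work, as an engineer would, in place of code of your own. Each camera call takes 0.05 s, during which the arm holds its last target. There are 200 camera calls.

TASK

The slide holder is lying face down on the sloping rest. Slide it sideways along the ledge until one end sticks out well past the side of the rest, take hold of it there, turn it over, and lay it back on the rest with the slides facing up, its long edge down on the ledge and neither end sticking out. Do not let the holder fall to the bench, and leave the timer and the petri dish where they are.

Things in the scene. Friction and masses are not known exactly. Their poses are not given: they have to be found in the camera images.
- slide_holder: Flat grey slide holder, 90 x 130 x 8 mm, 0.09 to 0.18 kg. Origin at its centre; x along the 90 mm width, y along the 130 mm length, z out of the slide face (four glass slides with white ends in black pockets, flush). The other face is plain grey with four dark round spots. Starts slide face down, lower long edge on the ledge, wholly on the rest.
- rest: Sloping aluminium board of the rest, fixed, 45 degrees, 8 mm thick. Origin on its upper surface at the foot of the slope, mid-length, against the ledge; x up the slope, y along the ledge, z out of the board. Surface: x 0 to 100 mm, y -90 to 90 mm. Ledge: x -8 to 0, full length, 10 mm proud. Holder in place: centre at x 45, z 4 mm, wholly backed by the board.
- rest_stand: Grey foot under the board, fixed to the bench, 105 x 150 mm; origin under its middle. The foot of the slope (origin of rest) is 26 mm above the bench, the board's upper edge 97 mm. The foot and its upright are set in 15 mm or more from the board's two sides; beyond the sides is free air down to the bench. The slope faces the robot's left (world +y), or up to 0.45 rad from there towards the robot.
- needle_clamp: Bystander: black needle clamp on a foot, fixed to the bench, 56 x 97 x 165 mm high, between the robot and the rest; origin under its foot. Keep the arm clear of it.
- timer: Bystander: white bench timer lying on its back, 62 x 68 x 19 mm, loose; origin at the centre of its underside.
- petri_dish: Bystander: clear round petri dish with lid, 90 mm across, 15 mm high, loose; origin at the centre of its underside.
There are look-alikes about, which are no part of the job. There is more than one size of the slide_holder; the job needs the larger.

How it is judged (in metres and radians):
On the way, in this order (a step that is already met when the one before it is completed fails the run):
1. the holder, still lying on the board, sticks out at least 30 mm past one side of the rest (z of slide_holder in the frame of rest between -0.002 and 0.011 m and angle between the z axis of slide_holder and the z axis of rest, either way round below 0.12 rad and angle between slide_holder's own z axis and vertical above 1.6 rad and (y of slide_holder in the frame of rest above 0.055 m or y of slide_holder in the frame of rest below -0.055 m)), for 0.2 s.
2. the holder has been turned over: slide face up (angle between slide_holder's own z axis and vertical below 1.2 rad), for 0.2 s.
At the end, for the whole second after the job is handed in: The holder lies still and flat on the board, slide face up, within 0.12 rad; its lower long edge is on the ledge (centre 36 to 54 mm up the slope from it, within 0.12 rad of parallel) and its centre is within 30 mm of the middle of the ledge (neither end sticks out over 5 mm) (z of slide_holder in the frame of rest between -0.002 and 0.011 m and angle between the z axis of slide_holder and the z axis of rest, either way round below 0.12 rad and angle between slide_holder's own z axis and vertical below 1.2 rad and angle between the y axis of slide_holder and the y axis of rest, either way round below 0.12 rad and x of slide_holder in the frame of rest between 0.036 and 0.054 m and y of slide_holder in the frame of rest between -0.03 and 0.03 m and linear speed of slide_holder below 0.02 m/s); the robot touches nothing.
It fails at once if the holder falls to the bench (height (world z) of slide_holder below 0.025 m).
It fails at once if the timer is shifted more than 20 mm (distance of timer from where it was at the start of the episode above 0.02 m).
It fails at once if the petri dish is shifted more than 20 mm (distance of petri_dish from where it was at the start of the episode above 0.02 m).
It also fails if it takes over 64 s, if anything falls off the work surface, if the arm or the gripper's body presses on something with over 40 N, if the wrist force passes 120 N, or if a joint passes its speed limit or range.

## Working session

There is one attempt and no reset: what is moved stays moved. The work goes in short steps, Python scripts to look and compute and a tool call to move; the robot and the scene stay as the last step left them, time stands still between calls to the robot, and variables do not carry over. Pictures are saved under pics/ and viewed, about 8 in all and at most 12, crops included, and the job is handed in when it is done.

Besides the shell and the picture viewer there is one more tool, called as name(argument=value, ...), one argument or row to a line, values as JSON. carry_out: Moves the arm, as the interface text tells. Shift numbers are shares of 0.04 m and turn numbers shares of 4 degrees, none past 1 either way. Its arguments: {"type":"object","properties":{"commands":{"type":"array"},"grip_force":{"type":"number"}},"required":["commands"]}

```bash
mkdir -p pics; ls; python3 - <<'E'
from plant import telemetry,cams,r
import cv2,numpy as np
s=telemetry.get_state();print(s)
for n in("scene","side","wrist"):
    c=cams.capture(n);np.savez("pics/%s0.npz"%n,**c);cv2.imwrite("pics/%s0.png"%n,c["frame"][:,:,::-1])
    print(n,{k:np.round(v,4).tolist() for k,v in c.items() if k!="frame"})
E
```

```text
pics
{'time_s': 0.0, 'joints': array([-5.83764805e+01,  2.05920396e+01,  6.32346007e-01, -1.93253841e-02,
       -7.01370006e+01, -1.65071466e+01]), 'qd': array([-0.07973168,  0.0418069 ,  0.03957047, -0.0193773 ,  0.07365732,
        0.0326564 ]), 'joint_torque': array([ 7.59967352e-04, -5.82717168e+01,  2.93048912e+01,  6.99686229e+00,
        6.63730607e-03, -1.76099911e-04]), 'tcp_pos': array([ 0.17585163, -0.65113858,  0.21070756]), 'eef_rot': array([ 1.79902129e+02, -1.00585972e-02, -1.64890200e+02]), 'contact_force': array([-0.15861477, -1.06121818, -0.22822816]), 'moment': array([ 0.0148472 , -0.00122621,  0.01789678]), 'gripper_width': 0.08765701130459289}
scene {'camera_matrix': [[464.1508, 0.0, 318.9293], [0.0, 464.1508, 198.9256], [0.0, 0.0, 1.0]], 'camera_from_world': [[0.6184, 0.7859, 0.0038, -0.4671], [0.6538, -0.5117, -0.5574, -0.1943], [-0.4361, 0.3472, -0.8303, 1.0996], [0.0, 0.0, 0.0, 1.0]]}
side {'camera_matrix': [[470.3172, 0.0, 318.6511], [0.0, 470.3172, 190.6919], [0.0, 0.0, 1.0]], 'camera_from_world': [[0.0029, 0.9999, -0.0147, -0.187], [0.6987, -0.0126, -0.7153, -0.2998], [-0.7154, -0.0082, -0.6987, 1.452], [0.0, 0.0, 0.0, 1.0]]}
wrist {'camera_matrix': [[309.7069, 0.0, 320.5282], [0.0, 309.7069, 196.9933], [0.0, 0.0, 1.0]], 'mount': [[-0.0002, -0.9679, -0.2513, 0.0675], [1.0, -0.0001, -0.0004, -0.0009], [0.0004, -0.2513, 0.9679, -0.1744], [0.0, 0.0, 0.0, 1.0]]}
```

View pics/scene0.png

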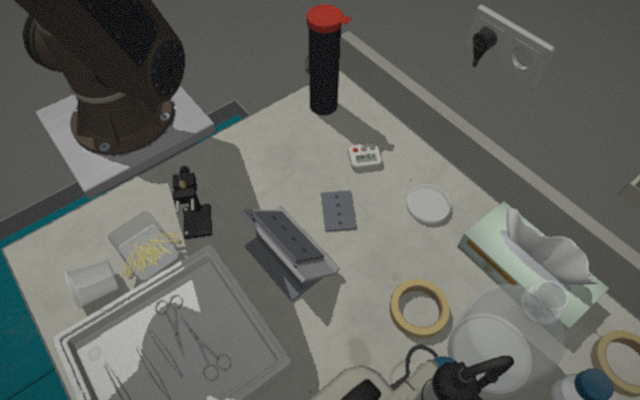

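View pics/side0.png

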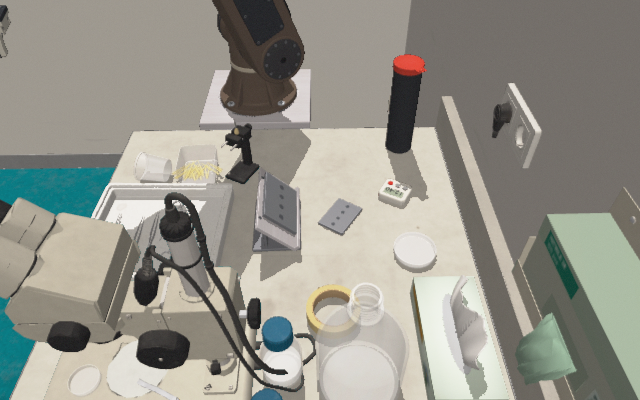

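Scene: the rest with a grey face-down holder is at about scene (290,238) / side (282,205). Could be taken for it: the flat grey holder on the bench at scene (338,210) / side (341,216), which is the smaller one. I choose the one on the rest and check it in one close crop.

```bash
python3 - <<'E'
import cv2,numpy as np
a=cv2.imread("pics/scene0.png")[190:310,230:350];b=cv2.imread("pics/side0.png")[160:260,240:340]
a=cv2.resize(a,(400*1,400),interpolation=cv2.INTER_CUBIC);b=cv2.resize(b,(400,400),interpolation=cv2.INTER_CUBIC)
def st(x): return cv2.convertScaleAbs(x,alpha=1.3)
cv2.imwrite("pics/crop1.png",np.hstack([st(a),st(b)]))
E
```

```text
(no output)
```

View pics/crop1.png

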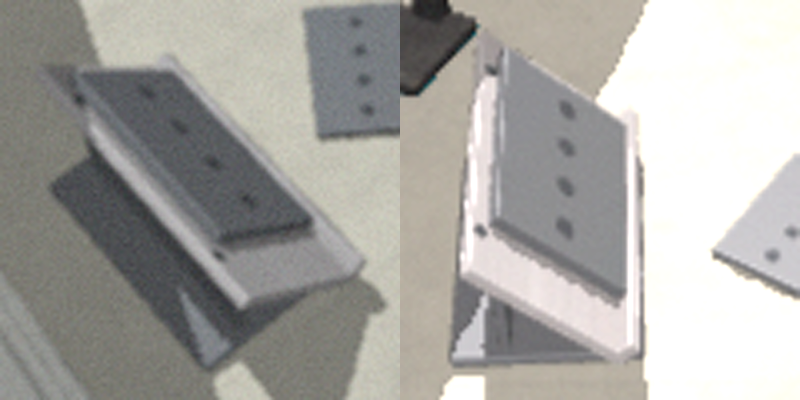

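```bash
cat > h.py <<'E'
import numpy as np,cv2
def P(c): return c["camera_matrix"]@c["camera_from_world"][:3]
def tri(pairs,A,B):
    a=np.array([p[0] for p in pairs],float).T;b=np.array([p[1] for p in pairs],float).T
    X=cv2.triangulatePoints(P(A),P(B),a,b);X=(X[:3]/X[3]).T
    def pr(M):
        q=M@np.vstack([X.T,np.ones(len(X))]);return (q[:2]/q[2])
    e=np.hypot(*(pr(P(A))-a)),np.hypot(*(pr(P(B))-b))
    return X,e
def ray_plane(c,px,z):
    T=c["camera_from_world"];R=T[:3,:3];o=-R.T@T[:3,3]
    d=R.T@np.linalg.inv(c["camera_matrix"])@np.array([*px,1.]);return o+d*(z-o[2])/d[2]
E
python3 - <<'E'
from h import *
A=np.load("pics/scene0.npz");B=np.load("pics/side0.npz")
ca=lambda x,y:((x+.5)*.3-.5+230,(y+.5)*.3-.5+190)
cb=lambda x,y:((x-400+.5)/4-.5+240,(y+.5)/4-.5+160)
n=["ledge far","up far","ledge near","up near","h up near","h up far","h low far","s1","s2","s3","s4"]
s=[(362,263),(243,303),(168,58),(45,70),(80,72),(220,240),(312,222),(148,92),(180,127),(212,162),(248,201)]
d=[(628,355),(465,270),(632,115),(480,35),(505,48),(492,225),(622,300),(567,110),(567,148),(567,187),(565,229)]
X,e=tri([(ca(*p),cb(*q)) for p,q in zip(s,d)],A,B)
for i in range(len(n)):print(n[i],X[i].round(4),e[0][i].round(1),e[1][i].round(1))
for nm,p,z in [("timer",(365,157),.01),("petri",(429,204),.01),("clamp foot",(196,222),0),("clamp top",(184,172),.165),("smallh",(338,210),.008)]:print(nm,ray_plane(A,p,z).round(3))
for nm,p,z in [("timer",(395,192),.01),("petri",(415,250),.01),("clampfoot",(241,172),0),("clamp top",(240,130),.165)]:print(nm,ray_plane(B,p,z).round(3))
print(ray_plane(A,(325,10),.25),ray_plane(B,(400,148),0))
E
```

```text
ledge far [0.632  0.1414 0.0305] 1.3 1.1
up far [0.6327 0.0618 0.0964] 0.3 0.3
ledge near [0.4563 0.1369 0.0319] 0.0 0.0
up near [0.4632 0.0564 0.1032] 0.7 0.5
h up near [0.4755 0.0709 0.1036] 0.3 0.2
h up far [0.5978 0.0731 0.0928] 0.6 0.5
h low far [0.5944 0.1364 0.0294] 0.8 0.7
s1 [0.4883 0.1032 0.0675] 0.2 0.1
s2 [0.5169 0.1045 0.0659] 0.1 0.1
s3 [0.5446 0.1059 0.0639] 0.2 0.1
s4 [0.5762 0.1067 0.0649] 0.2 0.1
timer [0.452 0.368 0.01 ]
petri [0.626 0.389 0.01 ]
clamp foot [ 0.363 -0.007  0.   ]
clamp top [0.371 0.005 0.165]
smallh [0.521 0.234 0.008]
timer [0.45  0.368 0.01 ]
petri [0.626 0.389 0.01 ]
clampfoot [ 0.361 -0.011  0.   ]
clamp top [0.405 0.013 0.165]
[0.25520626 0.40769728 0.25      ] [ 2.73565288e-01  4.02950856e-01 -1.11022302e-16]
```

The close crop shows the four-spot grey plate on the rest, face down. Triangulation puts its centre near (0.532, 0.105), and the ledge runs along world +x with about 2° yaw. The tool only turns about z, so the plan is:
1. Push the plate's near end toward +x.
2. Close vertical jaws on the far overhang, which tips the plate upright.
3. Lift, turn 180°, set the edge in the ledge and lean it back.

First I approach high with the jaws closed.

carry_out(
  commands=[0.62,0.8,0.2,0.87,1,0.62,0.8,0.2,0.87,1,0.62,0.8,0.2,0.87,1,0.62,0.8,0.2,0.87,1,0.62,0.8,0.2,0.87,1,0.62,0.8,0.2,0.87,1,0.62,0.8,0.2,0.87,1,0.62,0.8,0.2,0.87,1],
  grip_force=25,
)

```text
time_s: 0.95
tcp_pos: [0.375, -0.3941, 0.2759]
eef_rot: [180.0, 0.0, -136.9]
contact_force: [1.0, -0.1, 0.6]
gripper_width: 0.0293
```

carry_out(
  commands=[0.62,0.8,0.2,0.87,1,0.62,0.8,0.2,0.87,1,0.62,0.8,0.2,0.87,1,-0.05,0.95,0,0.87,1,-0.05,0.95,0,0.87,1,-0.05,0.95,0,0.87,1,-0.05,0.95,0,0.87,1,-0.05,0.95,0,0.87,1],
)

```text
time_s: 1.75
tcp_pos: [0.4383, -0.1082, 0.2996]
eef_rot: [-180.0, 0.0, -109.1]
contact_force: [1.1, 0.8, 0.6]
gripper_width: 0.0005
```

```bash
python3 - <<'E'
from h import *
A=np.load("pics/scene0.npz");B=np.load("pics/side0.npz")
for z in (0,.1,.2,.3):
  print(z,"scope scene",ray_plane(A,(450,375),z).round(3),"base",ray_plane(A,(340,385),z).round(3),"side",ray_plane(B,(178,200),z).round(3),"flask",ray_plane(A,(490,290),z).round(3),ray_plane(B,(366,295),z).round(3))
# rest mid from known heights
ca=lambda x,y:((x+.5)*.3-.5+230,(y+.5)*.3-.5+190)
cb=lambda x,y:((x-400+.5)/4-.5+240,(y+.5)/4-.5+160)
for s,d,z in [((243,303),(465,270),.097),((45,70),(480,35),.097),((362,263),(628,355),.027),((168,58),(632,115),.027),((198,145),(567,168),.0635)]:
  print(ray_plane(A,ca(*s),z).round(4),ray_plane(B,cb(*d),z).round(4))
E
```

```text
0 scope scene [0.885 0.177 0.   ] base [0.784 0.022 0.   ] side [ 0.458 -0.151  0.   ] flask [0.827 0.347 0.   ] [0.729 0.278 0.   ]
0.1 scope scene [0.886 0.14  0.1  ] base [0.798 0.005 0.1  ] side [ 0.557 -0.108  0.1  ] flask [0.835 0.29  0.1  ] [0.794 0.268 0.1  ]
0.2 scope scene [0.888 0.104 0.2  ] base [ 0.811 -0.012  0.2  ] side [ 0.657 -0.064  0.2  ] flask [0.844 0.233 0.2  ] [0.859 0.257 0.2  ]
0.3 scope scene [0.889 0.068 0.3  ] base [ 0.825 -0.029  0.3  ] side [ 0.756 -0.021  0.3  ] flask [0.852 0.175 0.3  ] [0.924 0.247 0.3  ]
[0.6334 0.0612 0.097 ] [0.6327 0.0623 0.097 ]
[0.4584 0.0588 0.097 ] [0.4576 0.0545 0.097 ]
[0.629  0.1445 0.027 ] [0.6313 0.1396 0.027 ]
[0.4535 0.1386 0.027 ] [0.4514 0.1365 0.027 ]
[0.5308 0.1065 0.0635] [0.5302 0.1049 0.0635]
```

carry_out(
  commands=[-0.05,0.94,0,0.87,1,-0.05,0.94,0,0.87,1,-0.05,0.94,0,0.87,1,-0.05,0.94,0,0.87,1,-0.05,0.94,0,0.87,1,-0.05,0.94,0,0.87,1,0,0,0,0,1],
)

```text
time_s: 2.45
tcp_pos: [0.4265, 0.1192, 0.2994]
eef_rot: [180.0, 0.0, -88.0]
contact_force: [-0.1, -0.7, -0.3]
gripper_width: 0.0005
```

carry_out(
  commands=[0,0,-0.9,0,1,0,0,-0.9,0,1,0,0,-0.9,0,1,0,0,-0.9,0,1,0,0,-0.9,0,1,0,0,-0.9,0,1,0,0,0,0,1,0,0,0,0,1],
)

```text
time_s: 3.25
tcp_pos: [0.4269, 0.1155, 0.0841]
eef_rot: [180.0, -0.1, -88.3]
contact_force: [0.1, -0.2, 0.1]
gripper_width: 0.0002
```

```bash
python3 - <<'E'
from plant import telemetry,cams
import cv2,numpy as np
s=telemetry.get_state();print(s["tcp_pos"],s["joints"].round(1))
out=[]
for n,(y,x) in (("scene",(150,200)),("side",(100,210))):
    c=cams.capture(n);np.savez("pics/%s1.npz"%n,**c)
    f=cv2.convertScaleAbs(c["frame"][y:y+160,x:x+160,::-1],alpha=1.3);out.append(cv2.resize(f,(400,400),interpolation=cv2.INTER_CUBIC))
cv2.imwrite("pics/c2.png",np.hstack(out))
E
```

```text
[0.42691282 0.11554468 0.08413647] [ 40.9   6.1 -37.6   0.  -46.4 -39.2]
```

View pics/c2.png

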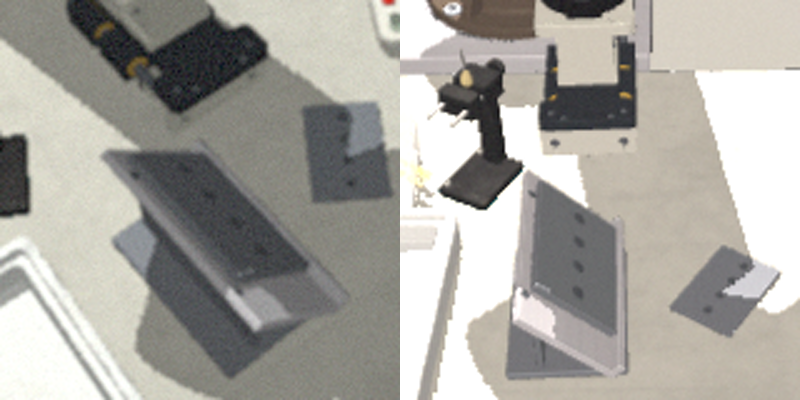

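```bash
python3 - <<'E'
import cv2,numpy as np
a=np.load("pics/side1.npz")["frame"][110:210,245:325,::-1];b=np.load("pics/scene1.npz")["frame"][140:220,220:284,::-1]
cv2.imwrite("pics/c3.png",np.hstack([cv2.resize(cv2.convertScaleAbs(x,alpha=1.2),(400,500),interpolation=cv2.INTER_CUBIC) for x in(b,a)]))
E
```

```text
(no output)
```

View pics/c3.png

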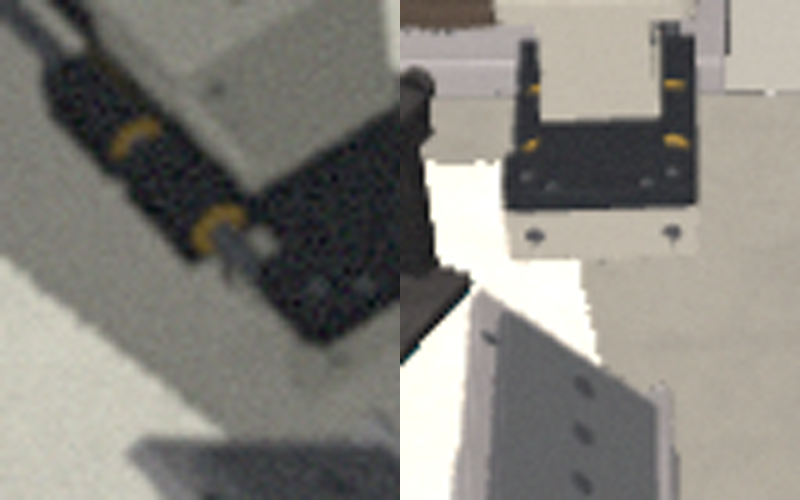

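```bash
python3 - <<'E'
from plant import cams
import cv2,numpy as np
from h import P
c=cams.capture("wrist");np.savez("pics/w1.npz",**c)
cv2.imwrite("pics/w1.png",c["frame"][:,:,::-1])
for n in("scene","side"):
    C=np.load(f"pics/{n}1.npz")
    for X in([.448,.1155,.062],[.448,.1155,.12]):
        q=P(C)@np.array([*X,1]);print(n,q[:2]/q[2])
E
```

```text
scene [267.42904688 201.49416232]
scene [264.61521271 183.87800352]
side [287.90052637 176.59785967]
side [286.32627766 157.41251377]
```

View pics/w1.png

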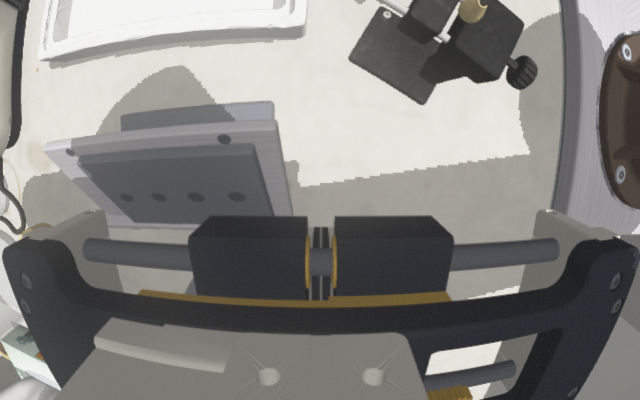

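carry_out(
  commands=[0,0.06,-0.23,0,1,0,0,0,0,1,0.15,0,0,0,1,0.15,0,0,0,1,0.15,0,0,0,1,0,0,0,0,1],
)

```text
time_s: 4.0
tcp_pos: [0.4458, 0.1185, 0.0745]
eef_rot: [-180.0, -0.0, -88.4]
contact_force: [0.4, -0.9, -0.1]
gripper_width: 0.0003
```

carry_out(
  commands=[0.15,0.004,0,0,1,0.15,0.004,0,0,1,0.15,0.004,0,0,1,0.15,0.004,0,0,1,0,0,0,0,1],
)

```text
time_s: 4.5
tcp_pos: [0.4696, 0.1191, 0.0744]
eef_rot: [-180.0, -0.0, -88.3]
contact_force: [0.2, -0.4, 0.3]
gripper_width: 0.0003
```

```bash
cat > spots.py <<'E'
from plant import telemetry,cams
from h import *
import sys
def spots(verbose=True):
    c=cams.capture("side");g=cv2.cvtColor(c["frame"],cv2.COLOR_RGB2GRAY)
    np.savez("pics/last_side.npz",**c)
    x0,y0=245,155;roi=g[y0:270,x0:345]
    bh=cv2.morphologyEx(roi,cv2.MORPH_BLACKHAT,np.ones((9,9),np.uint8))
    n,l,st,ce=cv2.connectedComponentsWithStats((bh>18).astype(np.uint8))
    for i in range(1,n):
        if 5<=st[i,4]<=40 and max(st[i,2:4])<10: 
            p=ce[i]+[x0,y0];print(p.round(1),st[i,4],ray_plane(c,p,.0635).round(4))
if __name__=="__main__":
    print(telemetry.get_state()["contact_force"].round(1));spots()
E
python3 spots.py
```

```text
[ 0.2 -0.4  0.3]
[300.  173.7] 14 [0.4403 0.1434 0.0635]
[271.9 174.7] 15 [0.4423 0.0781 0.0635]
[276.8 180.6] 9 [0.4625 0.0908 0.0635]
[281.1 186.4] 7 [0.4821 0.1018 0.0635]
[281.1 196.2] 8 [0.5135 0.1035 0.0635]
[340.  198.8] 10 [0.5237 0.2332 0.0635]
[281.1 206.2] 8 [0.5442 0.1051 0.0635]
[342.  211.5] 6 [0.5619 0.2361 0.0635]
[259.7 217.3] 10 [0.5758 0.0615 0.0635]
[281.  216.5] 10 [0.5742 0.1065 0.0635]
[319.6 221.7] 23 [0.5902 0.1882 0.0635]
[256.8 231.8] 21 [0.6159 0.0589 0.0635]
[293.4 232.4] 17 [0.6187 0.1344 0.0635]
[339.6 232.8] 16 [0.6212 0.2289 0.0635]
[266.8 239.9] 10 [0.6379 0.0812 0.0635]
[246.8 243.9] 9 [0.6476 0.0418 0.0635]
[294.4 246.2] 5 [0.655  0.1376 0.0635]
```

carry_out(
  commands=[0.12,0.004,0,0,1,0.12,0.004,0,0,1,0,0,0,0,1],
)

```text
time_s: 4.85
tcp_pos: [0.4791, 0.1195, 0.0745]
eef_rot: [-180.0, 0.0, -88.3]
contact_force: [0.4, -0.1, 0.7]
gripper_width: 0.0005
```

```bash
sed -i 's/<=40 and/<=16 and abs(ray_plane(c,ce[i]+[x0,y0],.0635)[1]-.104)<.006 and/' spots.py; python3 spots.py; python3 - <<'E'
import cv2,numpy as np
from plant import cams
b=cams.capture("scene")["frame"][150:250,220:340,::-1];a=np.load("pics/last_side.npz")["frame"][110:245,245:335,::-1]
cv2.imwrite("pics/c4.png",np.hstack([cv2.resize(cv2.convertScaleAbs(b,alpha=1.4),(480,400),interpolation=cv2.INTER_CUBIC),cv2.resize(a,(267,400),interpolation=cv2.INTER_CUBIC)]))
E
```

```text
[ 0.4 -0.1  0.7]
[281.3 186.8] 9 [0.4833 0.1023 0.0635]
[281.1 196.2] 8 [0.5135 0.1035 0.0635]
[281.1 206.2] 8 [0.5442 0.1051 0.0635]
[280.8 216.4] 11 [0.5738 0.1061 0.0635]
```

View pics/c4.png

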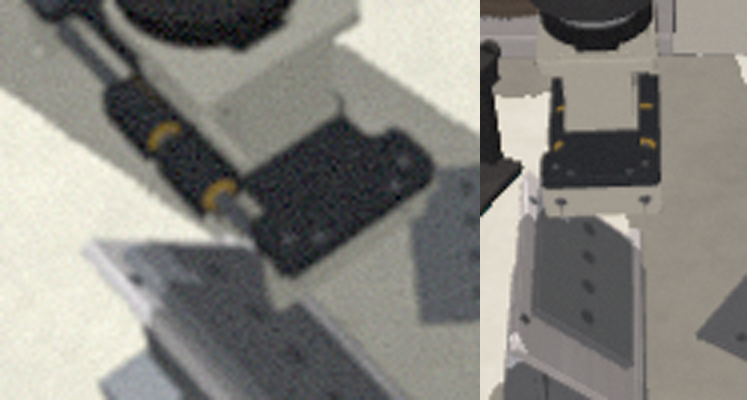

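carry_out(
  commands=[0,0,-0.05,0,1,0,0,0,0,1],
)

```text
time_s: 5.15
tcp_pos: [0.4781, 0.1192, 0.0722]
eef_rot: [180.0, -0.0, -88.3]
contact_force: [-0.1, 0.0, -0.6]
gripper_width: 0.0003
```

carry_out(
  commands=[0,0,-0.05,0,1,0,0,0,0,1],
)

```text
time_s: 5.35
tcp_pos: [0.4782, 0.1192, 0.0702]
eef_rot: [180.0, -0.0, -88.3]
contact_force: [-0.1, -0.5, 0.3]
gripper_width: 0.0006
```

carry_out(
  commands=[0,0,-0.05,0,1,0,0,0,0,1],
)

```text
time_s: 5.55
tcp_pos: [0.4782, 0.1193, 0.0682]
eef_rot: [180.0, -0.0, -88.3]
contact_force: [0.1, 0.7, 0.3]
gripper_width: 0.0005
```

carry_out(
  commands=[0,0,-0.05,0,1,0,0,0,0,1],
)

```text
time_s: 5.75
tcp_pos: [0.4782, 0.1193, 0.0662]
eef_rot: [180.0, -0.0, -88.3]
contact_force: [-0.5, -0.2, -0.2]
gripper_width: 0.0005
```

carry_out(
  commands=[0,0,-0.05,0,1,0,0,0,0,1],
)

```text
time_s: 5.95
tcp_pos: [0.4782, 0.1192, 0.0642]
eef_rot: [180.0, -0.0, -88.3]
contact_force: [0.1, -0.3, -0.2]
gripper_width: 0.0003
```

```bash
python3 spots.py; python3 - <<'E'
from plant import cams
import cv2,numpy as np
c=cams.capture("wrist");np.savez("pics/w2.npz",**c)
cv2.imwrite("pics/w2.png",cv2.resize(c["frame"][80:320,160:480,::-1],(800,600)))
E
```

```text
[ 0.1 -0.3 -0.2]
[281.2 187.4] 5 [0.4853 0.1021 0.0635]
[281.1 196.2] 8 [0.5135 0.1035 0.0635]
[281.1 206.2] 8 [0.5442 0.1051 0.0635]
[281.  216.5] 10 [0.5742 0.1065 0.0635]
```

```bash
python3 - <<'E'
from plant import cams
from h import *
b=cams.capture("scene");np.savez("pics/scene2.npz",**b)
for X in ([.4782,.1192,.042],[.4782,.1192,.10],[.4782,.1097,.042],[.4782,.1287,.042]):
    q=P(b)@np.array([*X,1]);print((q[:2]/q[2]).round(1))
f=b["frame"][180:260,240:320,::-1]
w=cv2.imread("pics/w2.png")
cv2.imwrite("pics/c5.png",np.hstack([cv2.resize(cv2.convertScaleAbs(f,alpha=1.5),(400,400),interpolation=cv2.INTER_CUBIC),cv2.resize(w,(400,300))[:300] if 0 else cv2.copyMakeBorder(cv2.resize(w,(400,300)),0,100,0,0,cv2.BORDER_CONSTANT)]))
E
```

```text
[278.8 216.5]
[276.7 199.8]
[274.8 219.1]
[282.8 213.9]
```

View pics/c5.png

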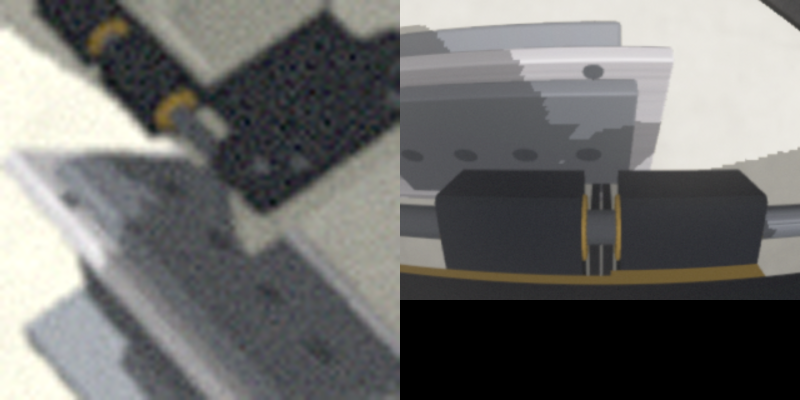

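The view shows no contact where the plate should be touched: the force is about 0 N and the spots haven't moved. The fingertips appear to be narrower or shorter than I assumed, so I lower in small steps until I feel the plate.

carry_out(
  commands=[0,0,-0.05,0,1,0,0,0,0,1],
)

```text
time_s: 6.3
tcp_pos: [0.4782, 0.1192, 0.0622]
eef_rot: [180.0, -0.0, -88.3]
contact_force: [0.3, -0.4, 0.7]
gripper_width: 0.0005
```

carry_out(
  commands=[0,0,-0.05,0,1,0,0,0,0,1],
)

```text
time_s: 6.5
tcp_pos: [0.4782, 0.1193, 0.0602]
eef_rot: [180.0, -0.0, -88.3]
contact_force: [0.7, 0.0, -1.5]
gripper_width: 0.0005
```

carry_out(
  commands=[0,0,-0.025,0,1,0,0,0,0,1],
)

```text
time_s: 6.7
tcp_pos: [0.4783, 0.1193, 0.0593]
eef_rot: [180.0, -0.0, -88.3]
contact_force: [-0.2, -0.6, -0.8]
gripper_width: 0.0004
```

carry_out(
  commands=[0,0,-0.05,0,1,0,0,0,0,1],
)

```text
time_s: 6.9
tcp_pos: [0.4782, 0.1192, 0.0572]
eef_rot: [180.0, -0.0, -88.3]
contact_force: [0.4, 0.3, -0.4]
gripper_width: 0.0002
```

```bash
python3 spots.py; python3 - <<'E'
from plant import cams
from h import *
b=cams.capture("side");A=np.load("pics/side0.npz")
q=P(b)@np.array([.4782,.1192,.038,1]);print(q[:2]/q[2])
E
```

```text
[ 0.4  0.3 -0.4]
[281.1 196.2] 8 [0.5135 0.1035 0.0635]
[281.1 206.2] 8 [0.5442 0.1051 0.0635]
[280.7 216.3] 12 [0.5737 0.1058 0.0635]
[289.56190223 193.14226685]
```

```bash
python3 - <<'E'
from plant import cams
from h import *
g=lambda f:(255*(np.clip(f/255.,0,1)**.45)).astype(np.uint8)
b=cams.capture("scene");w=cams.capture("wrist")["frame"][190:310,260:380,::-1]
f=cv2.bilateralFilter(b["frame"],5,40,3)[160:250,240:320,::-1]
cv2.imwrite("pics/c6.png",np.hstack([cv2.resize(g(f),(480,540),interpolation=cv2.INTER_CUBIC),cv2.copyMakeBorder(cv2.resize(g(w),(320,320),interpolation=cv2.INTER_CUBIC),0,220,0,0,cv2.BORDER_CONSTANT)]))
E
```

```text
(no output)
```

View pics/c6.png

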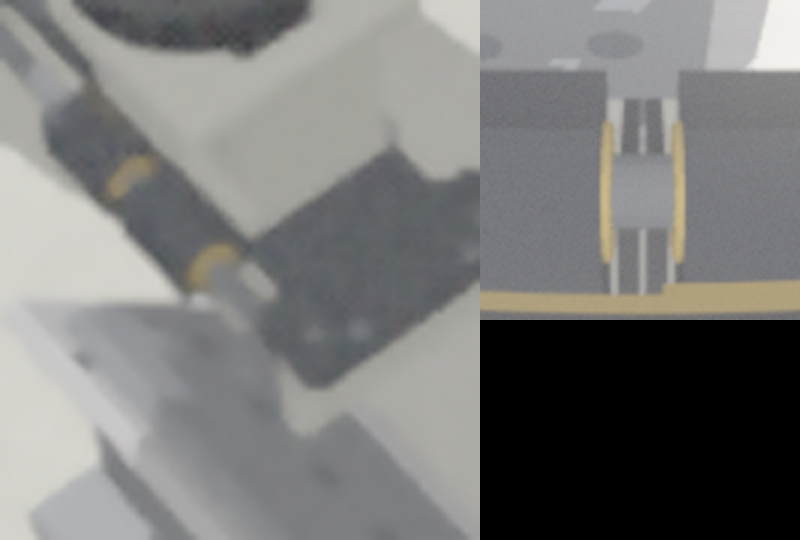

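```bash
python3 - <<'E'
from h import *
A=np.load("pics/scene2.npz")
for nm,p in (("mid ring",(261.7,189.2)),("end ring",(275.8,203.3)),("plate bottom corner",(293.3,224.2)),("block -x end",(249,178))):
  for z in (.06,.09,.12,.15,.18): print(nm,ray_plane(A,p,z).round(3))
E
```

```text
mid ring [0.416 0.124 0.06 ]
mid ring [0.435 0.114 0.09 ]
mid ring [0.455 0.105 0.12 ]
mid ring [0.474 0.095 0.15 ]
mid ring [0.493 0.086 0.18 ]
end ring [0.46  0.126 0.06 ]
end ring [0.478 0.117 0.09 ]
end ring [0.495 0.107 0.12 ]
end ring [0.513 0.097 0.15 ]
end ring [0.53  0.088 0.18 ]
plate bottom corner [0.519 0.125 0.06 ]
plate bottom corner [0.534 0.116 0.09 ]
plate bottom corner [0.549 0.106 0.12 ]
plate bottom corner [0.564 0.096 0.15 ]
plate bottom corner [0.579 0.087 0.18 ]
block -x end [0.378 0.119 0.06 ]
block -x end [0.399 0.11  0.09 ]
block -x end [0.419 0.1   0.12 ]
block -x end [0.44  0.091 0.15 ]
block -x end [0.461 0.082 0.18 ]
```

carry_out(
  commands=[0,0,-0.05,0,1,0,0,-0.05,0,1],
)

```text
time_s: 7.3
tcp_pos: [0.4784, 0.1194, 0.0534]
eef_rot: [-180.0, 0.0, -88.3]
contact_force: [1.0, 0.3, -0.1]
gripper_width: 0.0002
```

carry_out(
  commands=[0,0,-0.05,0,1,0,0,0,0,1],
)

```text
time_s: 7.5
tcp_pos: [0.4781, 0.1192, 0.0511]
eef_rot: [180.0, -0.0, -88.3]
contact_force: [0.5, 0.0, -0.1]
gripper_width: 0.0004
```

carry_out(
  commands=[0,0,-0.05,0,1,0,0,0,0,1],
)

```text
time_s: 7.7
tcp_pos: [0.4783, 0.1192, 0.0492]
eef_rot: [180.0, -0.0, -88.3]
contact_force: [-0.9, 0.0, 0.3]
gripper_width: 0.0003
```

carry_out(
  commands=[0,0,-0.05,0,1,0,0,0,0,1],
)

```text
time_s: 7.9
tcp_pos: [0.4782, 0.1193, 0.0472]
eef_rot: [180.0, -0.0, -88.3]
contact_force: [0.4, -0.2, 0.2]
gripper_width: 0.0007
```

carry_out(
  commands=[0,0,-0.05,0,1,0,0,0,0,1],
)

```text
time_s: 8.1
tcp_pos: [0.4783, 0.1193, 0.0452]
eef_rot: [180.0, -0.0, -88.3]
contact_force: [0.8, -0.4, -0.2]
gripper_width: 0.0006
```

carry_out(
  commands=[0,0,-0.05,0,1,0,0,0,0,1],
)

```text
time_s: 8.3
tcp_pos: [0.4783, 0.1192, 0.0432]
eef_rot: [180.0, -0.0, -88.3]
contact_force: [-0.6, 0.0, -0.9]
gripper_width: 0.0005
```

```bash
python3 spots.py
```

```text
[-0.6  0.  -0.9]
[281.1 196.2] 8 [0.5135 0.1035 0.0635]
[281.1 206.2] 8 [0.5442 0.1051 0.0635]
[280.8 216.5] 11 [0.5741 0.1061 0.0635]
```

carry_out(
  commands=[0,0,-0.05,0,1,0,0,0,0,1],
)

```text
time_s: 8.55
tcp_pos: [0.4782, 0.1193, 0.0412]
eef_rot: [180.0, -0.0, -88.3]
contact_force: [0.3, 0.6, -0.9]
gripper_width: 0.0
```

carry_out(
  commands=[0,0,-0.05,0,1,0,0,0,0,1],
)

```text
time_s: 8.75
tcp_pos: [0.4786, 0.1195, 0.0394]
eef_rot: [-180.0, 0.0, -88.3]
contact_force: [-0.9, -0.2, 1.1]
gripper_width: 0.0002
```

```bash
python3 spots.py;python3 - <<'E'
from plant import cams
from h import *
g=lambda f:(255*(np.clip(f/255.,0,1)**.6)).astype(np.uint8)
b=cams.capture("side")["frame"][110:230,240:340,::-1];w=cams.capture("wrist")["frame"][100:300,220:420,::-1]
cv2.imwrite("pics/c7.png",np.hstack([cv2.resize(g(b),(400,480),interpolation=cv2.INTER_CUBIC),cv2.copyMakeBorder(cv2.resize(g(w),(400,400),interpolation=cv2.INTER_CUBIC),0,80,0,0,cv2.BORDER_CONSTANT)]))
E
```

```text
[-0.9 -0.2  1.1]
[281.3 196.7] 6 [0.5148 0.104  0.0635]
[281.1 206.2] 8 [0.5442 0.1051 0.0635]
[280.8 216.4] 11 [0.5738 0.1061 0.0635]
```

carry_out(
  commands=[0,0,-0.04,0,1,0,0,0,0,1],
)

```text
time_s: 9.1
tcp_pos: [0.4789, 0.1198, 0.0384]
eef_rot: [-179.9, 0.0, -88.3]
contact_force: [-1.3, 1.3, 7.2]
gripper_width: 0.0003
```

carry_out(
  commands=[0,0,-0.04,0,1,0,0,0,0,1],
)

```text
time_s: 9.3
tcp_pos: [0.4794, 0.1202, 0.0375]
eef_rot: [-179.9, 0.1, -88.3]
contact_force: [-4.5, 2.6, 13.4]
gripper_width: 0.0004
```

carry_out(
  commands=[0,0,-0.04,0,1,0,0,0,0,1],
)

```text
time_s: 9.5
tcp_pos: [0.48, 0.1208, 0.0366]
eef_rot: [-179.8, 0.1, -88.3]
contact_force: [-5.2, 4.8, 18.8]
gripper_width: 0.0006
```

```bash
python3 - <<'E'
from plant import cams,telemetry
from h import *
s=telemetry.get_state();print(s["contact_force"],s["moment"],s["tcp_pos"])
g=lambda f:(255*(np.clip(f/255.,0,1)**.6)).astype(np.uint8)
b=cams.capture("side")["frame"][110:240,230:350,::-1];w=cams.capture("scene")["frame"][150:260,230:330,::-1]
cv2.imwrite("pics/c7.png",np.hstack([cv2.resize(g(x),(400,440),interpolation=cv2.INTER_CUBIC) for x in (b,w)]))
E
```

```text
[-5.21892669  4.83849966 18.7729264 ] [ 1.4236809   2.11846734 -0.01287605] [0.47996494 0.12080019 0.03660138]
```

View pics/c7.png

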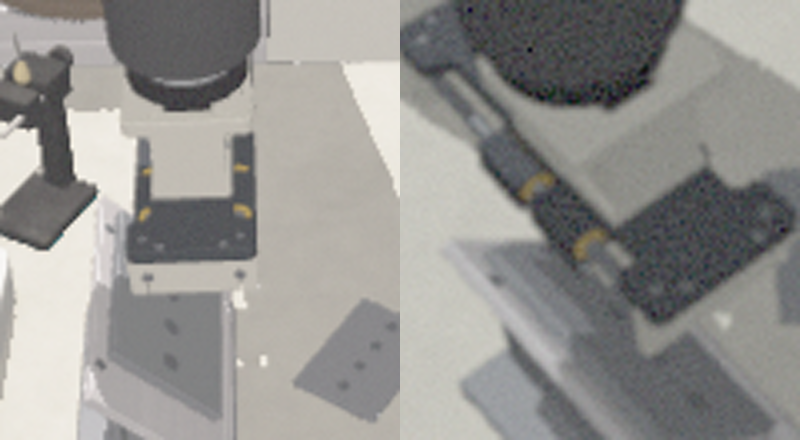

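The contact came with the tool 0.04 m lower than the stated geometry implies. From the wrist and scene views the real fingertips sit about 20 mm above the reported TCP, so I use this touch as calibration. The plate face touches at TCP z ≈ 0.039 with y = 0.119, so I'll push at z ≈ 0.032 after backing off past the plate's end.

carry_out(
  commands=[0,0,0.4,0,1,-0.68,-0.02,0,0,1,-0.68,-0.02,0,0,1,0,0,0,0,1,0,0,-0.4,0,1,0,0,-0.05,0,1,0,0,0,0,1],
)

```text
time_s: 10.3
tcp_pos: [0.4238, 0.1174, 0.0323]
eef_rot: [179.9, -0.1, -88.3]
contact_force: [-0.6, 0.5, 0.8]
gripper_width: 0.0006
```

carry_out(
  commands=[0.15,0.004,0,0,1,0.15,0.004,0,0,1,0.15,0.004,0,0,1,0.15,0.004,0,0,1,0,0,0,0,1],
)

```text
time_s: 10.8
tcp_pos: [0.4489, 0.1184, 0.0327]
eef_rot: [-180.0, 0.0, -88.4]
contact_force: [-0.9, 0.8, 0.8]
gripper_width: 0.0
```

carry_out(
  commands=[0.15,0.004,0,0,1,0.15,0.004,0,0,1,0.15,0.004,0,0,1,0,0,0,0,1],
)

```text
time_s: 11.2
tcp_pos: [0.4669, 0.119, 0.0326]
eef_rot: [-180.0, 0.0, -88.3]
contact_force: [-0.7, 1.2, -0.2]
gripper_width: 0.0006
```

```bash
python3 spots.py
```

```text
[-0.7  1.2 -0.2]
[281.  202.5] 10 [0.5328 0.1043 0.0635]
[280.9 212.6] 9 [0.5628 0.1056 0.0635]
[280.6 223.2] 13 [0.5931 0.1067 0.0635]
```

carry_out(
  commands=[0.18,0.006,0,0,1,0.18,0.006,0,0,1,0.18,0.006,0,0,1,0.18,0.006,0,0,1,0.18,0.006,0,0,1,0,0,0,0,1],
)

```text
time_s: 11.85
tcp_pos: [0.5033, 0.1203, 0.0326]
eef_rot: [-180.0, 0.0, -88.3]
contact_force: [-1.1, -0.9, 0.2]
gripper_width: 0.0007
```

carry_out(
  commands=[0.15,0.006,0,0,1,0.15,0.006,0,0,1,0.15,0.006,0,0,1,0.15,0.006,0,0,1,0.15,0.006,0,0,1,0,0,0,0,1],
)

```text
time_s: 12.45
tcp_pos: [0.533, 0.1214, 0.0327]
eef_rot: [-180.0, 0.0, -88.3]
contact_force: [-0.3, 0.1, -0.4]
gripper_width: 0.0002
```

```bash
python3 spots.py
```

```text
[-0.3  0.1 -0.4]
[280.7 225.3] 12 [0.5991 0.1072 0.0635]
[280.4 236.5] 13 [0.6295 0.1083 0.0635]
[280.2 247.8] 12 [0.6587 0.1096 0.0635]
```

Step 1 is met: the holder centre is at x ≈ 0.614, sticking out about 44 mm. Next I raise, turn the jaws to lie across the ledge, and open above the overhang.

carry_out(
  commands=[-0.1,0,0,0,1,0,0,0.8,0,1,0,0,0.8,-0.97,-1,0,0,0.8,-0.97,-1,0,0,0.8,-0.97,-1,0,0,0,-0.97,-1,0,0,0,-0.97,-1,0,0,0,0.0,-1],
)

```text
time_s: 13.3
tcp_pos: [0.5276, 0.1213, 0.1611]
eef_rot: [-180.0, 0.0, -107.8]
contact_force: [0.1, -0.8, 0.4]
gripper_width: 0.0429
```

carry_out(
  commands=[0,0,0,-0.97,-1,0,0,0,-0.97,-1,0,0,0,-0.97,-1,0,0,0,-0.97,-1,0.2,-0.02,0,-0.97,-1,0.2,-0.02,0,-0.97,-1,0.2,-0.02,0,-0.97,-1,0.2,-0.02,0,-0.97,-1],
)

```text
time_s: 14.1
tcp_pos: [0.5599, 0.118, 0.1604]
eef_rot: [180.0, -0.0, -138.8]
contact_force: [0.1, 0.4, 0.0]
gripper_width: 0.0876
```

carry_out(
  commands=[0.25,-0.03,0,-0.97,-1,0.25,-0.03,0,-0.97,-1,0.25,-0.03,0,-0.97,-1,0.25,-0.03,0,-0.97,-1,0.25,-0.03,0,-0.97,-1,0.25,-0.03,0,-0.97,-1,0.25,-0.03,0,-0.97,-1,0.25,-0.03,0,-0.97,-1],
)

```text
time_s: 14.9
tcp_pos: [0.64, 0.1084, 0.1602]
eef_rot: [-180.0, -0.0, -169.8]
contact_force: [-0.2, 0.5, -0.1]
gripper_width: 0.0872
```

carry_out(
  commands=[0.25,0,0,-0.97,-1,0.15,0,0,-0.97,-1,0,0,0,0,-1,0,0,0,0,-1],
)

```text
time_s: 15.3
tcp_pos: [0.6555, 0.1084, 0.1602]
eef_rot: [-180.0, -0.0, -177.4]
contact_force: [0.6, 0.4, -0.7]
gripper_width: 0.0879
```

```bash
python3 - <<'E'
from plant import telemetry,cams
from h import *
from scipy.spatial.transform import Rotation as Ro
s=telemetry.get_state();print(s["tcp_pos"],s["eef_rot"],s["joints"].round(1),s["gripper_width"])
c=cams.capture("wrist");np.savez("pics/w3.npz",tcp=s["tcp_pos"],rot=s["eef_rot"],**c)
R=Ro.from_euler("xyz",s["eef_rot"],degrees=True).as_matrix();M=c["mount"]
f=c["frame"][:,:,::-1].copy();K=c["camera_matrix"]
def pr(X):
    t=R.T@(np.array(X)-s["tcp_pos"]);q=M[:3,:3].T@(t-M[:3,3]);th=np.arctan2(np.hypot(q[0],q[1]),q[2]);d=q[:2]/np.hypot(q[0],q[1]);return K[:2,2]+K[0,0]*th*d
for X,col in (([.678,.0722,.0896],(0,0,255)),([.678,.136,.03],(0,255,0)),([.635,.0605,.097],(255,0,0)),([.635,.146,.027],(255,255,0)),([.6587,.1096,.0635],(255,0,255)),([.657,.108,.06],(0,255,255))):
    p=pr(X);print(p.round(0));cv2.circle(f,tuple(int(v) for v in p),3,col,1)
cv2.imwrite("pics/w3.png",f)
E
```

```text
[0.65548928 0.10842212 0.16018202] [-1.79986155e+02 -4.82776702e-02 -1.77389881e+02] [  26.2   21.5   -4.7   -0.   -63.8 -113.6] 0.08792480808275445
[278. 225.]
[347. 208.]
[262. 176.]
[360. 167.]
[323. 197.]
[321. 194.]
```

View pics/w3.png

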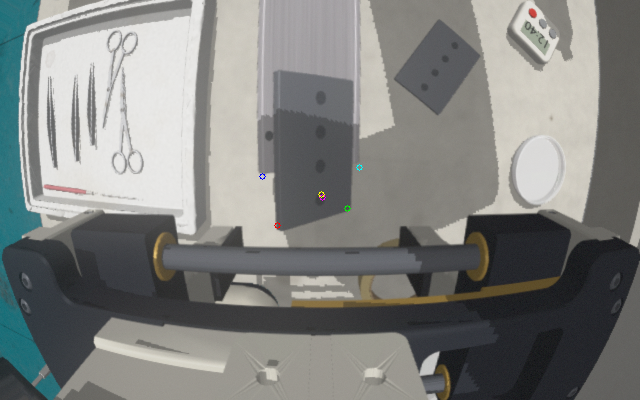

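The wrist view shows the predicted plate corners (278,225) and (347,208) landing on the real plate. The finger edges at (242,228) and (400,228) confirm the tips are about 18 mm behind the reported TCP. Descend and close while moving toward +y.

carry_out(
  commands=[0,0,-0.8,0,-1,0,0,-0.8,0,-1,0,0,-0.8,0,-1,0,0,-0.45,0,-1,0,0,0,0,-1,0,0,0,0,-1],
  grip_force=15,
)

```text
time_s: 15.95
tcp_pos: [0.6561, 0.1085, 0.0472]
eef_rot: [-180.0, 0.0, -177.5]
contact_force: [0.2, 0.2, 0.6]
gripper_width: 0.0878
```

carry_out(
  commands=[0,0.07,0,0,-0.8,0,0.07,0,0,-0.6,0,0.07,0,0,-0.4,0,0.07,0,0,-0.2,0,0.07,0,0,0,0,0,0,0,0],
)

```text
time_s: 16.55
tcp_pos: [0.6559, 0.123, 0.0466]
eef_rot: [180.0, -0.0, -177.5]
contact_force: [0.3, -1.1, 0.2]
gripper_width: 0.0467
```

```bash
python3 - <<'E'
from plant import cams
from h import *
c=cams.capture("wrist");np.savez("pics/w4.npz",**c);s=cams.capture("side");np.savez("pics/s4.npz",**s)
cv2.imwrite("pics/w4.png",c["frame"][:,:,::-1])
E
python3 spots.py
```

```text
[0.5 0.  0.1]
[280.  213.7] 7 [0.5661 0.1039 0.0635]
```

carry_out(
  commands=[0,0.06,0,0,0.2,0,0.06,0,0,0.35,0,0.06,0,0,0.5,0,0.06,0,0,0.65,0,0.06,0,0,0.75,0,0,0,0,0.75],
)

```text
time_s: 17.3
tcp_pos: [0.656, 0.1349, 0.0467]
eef_rot: [180.0, 0.0, -177.5]
contact_force: [-0.6, -0.5, -0.9]
gripper_width: 0.0114
```

carry_out(
  commands=[0,0,0,0,0.9,0,0,0,0,1,0,0,0,0,1,0,0,0,0,1],
  grip_force=20,
)

```text
time_s: 17.7
tcp_pos: [0.6559, 0.1343, 0.0467]
eef_rot: [-180.0, -0.0, -177.6]
contact_force: [-0.9, -0.4, 0.3]
gripper_width: 0.0078
```

carry_out(
  commands=[0,0,0,0,1,0,0,0,0,1,0,0,0,0,1],
  grip_force=40,
)

```text
time_s: 18.0
tcp_pos: [0.6559, 0.1343, 0.0467]
eef_rot: [-180.0, -0.0, -177.6]
contact_force: [-0.2, -0.9, 1.1]
gripper_width: 0.0075
```

Gripped flat (7.5 mm). Lift and turn 180° while moving back over the rest.

carry_out(
  commands=[0,0,0.2,0,1,0,0,0.5,0,1,0,0,0.7,0,1,0,0,0.7,0,1,0,0,0.7,0,1,0,0,0.4,0,1,0,0,0,0,1],
)

```text
time_s: 18.7
tcp_pos: [0.6576, 0.1352, 0.1782]
eef_rot: [179.9, 0.3, -177.5]
contact_force: [-0.4, 0.1, -1.3]
gripper_width: 0.0078
```

carry_out(
  commands=[-0.09,0,0,1,1,-0.09,0,0,1,1,-0.09,0,0,1,1,-0.09,0,0,1,1,-0.09,0,0,1,1,-0.09,0,0,1,1,-0.09,0,0,1,1,-0.09,0,0,1,1],
)

```text
time_s: 19.5
tcp_pos: [0.6264, 0.1345, 0.1735]
eef_rot: [180.0, -0.1, -145.4]
contact_force: [-0.3, -0.3, -0.3]
gripper_width: 0.0077
```

carry_out(
  commands=[-0.09,0,0,1,1,-0.09,0,0,1,1,-0.09,0,0,1,1,-0.09,0,0,1,1,-0.09,0,0,1,1,-0.09,0,0,1,1,-0.09,0,0,1,1,-0.09,0,0,1,1],
)

```text
time_s: 20.3
tcp_pos: [0.5976, 0.1345, 0.1736]
eef_rot: [179.9, -0.0, -113.4]
contact_force: [-0.5, -0.1, -1.2]
gripper_width: 0.0074
```

carry_out(
  commands=[-0.09,0,0,1,1,-0.09,0,0,1,1,-0.09,0,0,1,1,-0.09,0,0,1,1,-0.09,0,0,1,1,-0.09,0,0,1,1,-0.09,0,0,1,1,-0.09,0,0,1,1],
)

```text
time_s: 21.1
tcp_pos: [0.5688, 0.1345, 0.1736]
eef_rot: [179.9, 0.0, -81.4]
contact_force: [-0.2, -0.3, -1.8]
gripper_width: 0.0077
```

carry_out(
  commands=[-0.09,0,0,1,1,-0.09,0,0,1,1,-0.09,0,0,1,1,-0.09,0,0,1,1,-0.09,0,0,1,1,-0.09,0,0,1,1,-0.09,0,0,1,1,-0.09,0,0,1,1],
)

```text
time_s: 21.9
tcp_pos: [0.54, 0.1344, 0.1737]
eef_rot: [179.9, 0.0, -49.4]
contact_force: [-0.8, 0.0, -1.3]
gripper_width: 0.0079
```

carry_out(
  commands=[-0.08,0,0,1,1,-0.08,0,0,1,1,-0.08,0,0,1,1,-0.08,0,0,1,1,-0.08,0,0,1,1,-0.08,0,0,1,1,-0.08,0,0,1,1,-0.08,0,0,1,1],
)

```text
time_s: 22.7
tcp_pos: [0.5144, 0.1343, 0.1737]
eef_rot: [180.0, 0.1, -17.4]
contact_force: [-0.1, -0.0, -1.8]
gripper_width: 0.0079
```

carry_out(
  commands=[-0.08,0,0,1,1,-0.08,0,0,1,1,-0.08,0,0,1,1,-0.08,-0.05,0,1,1,-0.08,-0.05,0,0.95,1,0,-0.05,0,0,1,0,0,0,0,1],
)

```text
time_s: 23.4
tcp_pos: [0.4989, 0.1282, 0.1742]
eef_rot: [180.0, 0.0, 2.1]
contact_force: [0.1, -0.1, -1.3]
gripper_width: 0.0079
```

```bash
python3 - <<'E'
from plant import telemetry,cams
from h import *
s=telemetry.get_state();print(s["tcp_pos"],s["eef_rot"],s["joints"].round(1),s["gripper_width"])
C={n:cams.capture(n) for n in("side","scene","wrist")}
for n in C:np.savez(f"pics/{n}5.npz",tcp=s["tcp_pos"],rot=s["eef_rot"],**C[n])
f=lambda n,y,x:cv2.resize(C[n]["frame"][y:y+150,x:x+200,::-1],(400,300),interpolation=cv2.INTER_CUBIC)
cv2.imwrite("pics/c8.png",np.vstack([np.hstack([f("side",90,200),f("scene",120,180)]),cv2.resize(C["wrist"]["frame"][80:280,120:520,::-1],(800,300))]))
E
```

```text
[0.49888063 0.12822434 0.17420319] [1.79990138e+02 3.83236517e-02 2.11537964e+00] [ 36.3   7.2 -22.4  -0.  -60.5  55.9] 0.007931009046112152
```

View pics/c8.png

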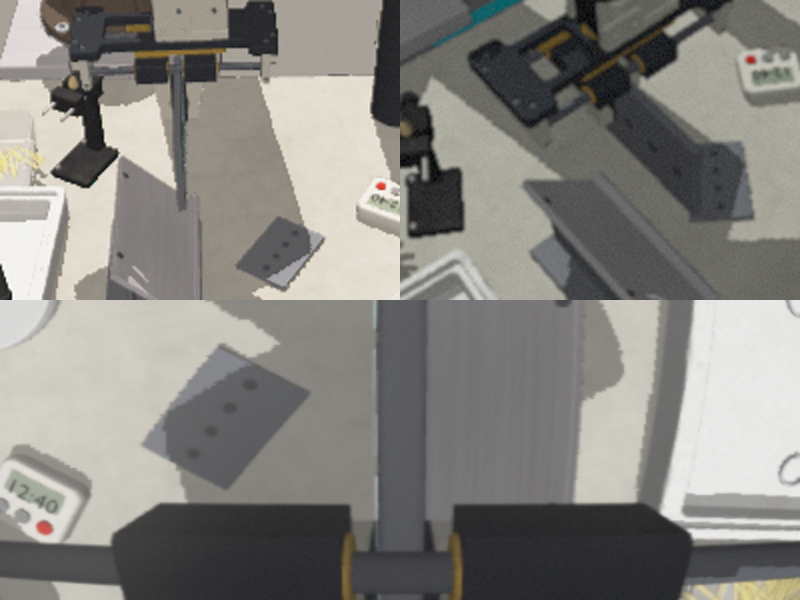

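The plate is upright and level with the spots facing −y, so the slides face +y. It hangs just above the ledge. Lower it gently until it seats.

carry_out(
  commands=[0,0,-0.57,0,1,0,0,-0.57,0,1,0,0,-0.57,0,1,0,0,-0.57,0,1,0,0,-0.57,0,1,0,0,0,0,1,0,0,0,0,1],
)

```text
time_s: 24.25
tcp_pos: [0.4994, 0.1284, 0.0608]
eef_rot: [180.0, 0.0, 2.2]
contact_force: [0.5, -0.1, -0.8]
gripper_width: 0.0078
```

carry_out(
  commands=[0,0,-0.1,0,1,0,0,-0.1,0,1,0,0,0,0,1],
)

```text
time_s: 24.55
tcp_pos: [0.4992, 0.1285, 0.0528]
eef_rot: [-180.0, -0.0, 2.2]
contact_force: [-0.1, -0.1, -1.1]
gripper_width: 0.0077
```

carry_out(
  commands=[0,0,-0.05,0,1,0,0,0,0,1],
)

```text
time_s: 24.75
tcp_pos: [0.4991, 0.1284, 0.0507]
eef_rot: [-180.0, -0.0, 2.2]
contact_force: [-0.0, 0.2, -0.9]
gripper_width: 0.0078
```

carry_out(
  commands=[0,0,-0.05,0,1,0,0,0,0,1],
)

```text
time_s: 24.95
tcp_pos: [0.499, 0.1284, 0.0485]
eef_rot: [180.0, 0.0, 2.2]
contact_force: [-0.4, -0.2, -2.3]
gripper_width: 0.0078
```

carry_out(
  commands=[0,0,-0.04,0,1,0,0,0,0,1],
)

```text
time_s: 25.15
tcp_pos: [0.4993, 0.1283, 0.0472]
eef_rot: [180.0, -0.0, 2.2]
contact_force: [1.2, -1.4, 0.6]
gripper_width: 0.008
```

Force now shows contact with the ledge. I release slightly, then open further while moving up-slope (−y, +z) so the plate leans back onto the board side.

carry_out(
  commands=[0,-0.02,0,0,0.78,0,-0.03,0,0,0.72,0,0,0,0,0.72],
  grip_force=15,
)

```text
time_s: 25.45
tcp_pos: [0.4992, 0.1264, 0.0471]
eef_rot: [-180.0, -0.0, 2.2]
contact_force: [0.3, -0.6, 0.2]
gripper_width: 0.0118
```

carry_out(
  commands=[0,-0.05,0.07,0,0.64,0,-0.05,0.07,0,0.56,0,-0.05,0.07,0,0.48,0,-0.05,0.08,0,0.4,0,0,0,0,0.4],
)

```text
time_s: 25.95
tcp_pos: [0.4995, 0.1184, 0.0593]
eef_rot: [-180.0, -0.0, 2.2]
contact_force: [0.2, -0.5, -0.9]
gripper_width: 0.0259
```

```bash
cat > pose.py <<'E'
from plant import telemetry,cams
from h import *
import sys
s=telemetry.get_state();print(s["tcp_pos"].round(4),s["contact_force"].round(1),round(s["gripper_width"],4))
for n in("side","scene"):
    c=cams.capture(n);np.savez("pics/%s_%s.npz"%(n,sys.argv[1]),**c)
    g=c["frame"].astype(float);y0,y1,x0,x1=(150,270,240,345) if n=="side" else (190,310,225,350)
    r=g[y0:y1,x0:x1];print(n)
    for v in range(0,r.shape[0],8): print(" ".join("%3d"%q for q in r[v,::4].mean(1)))
E
python3 pose.py a
```

```text
[0.4995 0.1184 0.0593] [ 0.2 -0.5 -0.9] 0.0259
side
 73  48  43  40 212 216 115  98  96 117 153 153 153 154 153 153 153 154  41  40  45  46  43  70 139 143 217
 87  70  43  41  54  45  42  46  47  49 114 112  93  84  83  73  54  47  46  43  42  43  66  40 136 136 150
 42  42  43  74  62 212  59  46  44  41 214 221 220 122  45  43  45  42 140 124 104 109 154 148 133 131 136
 62 154  75  34 219 217  54  44  44  42  59 220 219  82  44  44  42  41 139 141 141 135 147 139 137 138 137
 40  35 217 221 220 196 182 184 186 152  80 211 216  82 121 153 141 141 139 140 140 140 138 140 142 137 136
217 216 218 217 217 177 133 138 185 155 149 181 186  85 128 143 140 139 140 141 140 139 140 137 139 139 140
214 218 219 216 218 129 125 126 126 126 125 180 181  82 140 214 138 140 137 138 141 138 139 138 138 114 135
219 220 220 217 140 128 126 125 125 125 125 124 148  84 179 109 219 138 142 141 142 142 140  99  91  90  90
218 218 216 220 128 127 125 124 127 127 126 127 124  93 127 151 216 157 141 142 143 123  93  89  91  91  92
218 217 216 217 173 128 126 127 128 127 129 127 124  91 134  99 142 143 141 
[... 1797 characters left out ...]
  85  82  88  87  84  86  81  89  67 107  98 107 105 107 104
190 172 165 167 165 169 166 169 171 171  99 118 118 106  65  56  58 108  92  83  85  87  89  84  83  84  82  95  99 102 105 107
205 174 198 165 166 170 167 163 163 164 164 164  61  70  66  70  70  50  77 158 113  85  92  91  85 113 110 105 106 105 105 105
181 181 188 202 165 164 167 166 171 163 167 170 154  99  69  65  72  69  66  57  67  65 101 110 103 107 109 106 104 108 106 104
200 203 126 204 184 186 165 166 166 164 167 170 170 168 103  86  74  70  70  82 107 106 106 109 106 100 106 106 106 108 107 101
203 202 201 138 196 172 207 152 166 162 163 157 164 162 163 152 105 105 105 105 104 107 107 101 107 102 110 106 105 101 105 100
```

The plate is still standing upright in the ledge. In the side image it's a dark strip at u ≈ 292. Continue leaning it back.

carry_out(
  commands=[0,-0.05,0.08,0,0.32,0,-0.05,0.08,0,0.24,0,-0.05,0.08,0,0.16,0,-0.05,0.08,0,0.1,0,0,0,0,0.1],
)

```text
time_s: 26.55
tcp_pos: [0.4995, 0.1103, 0.072]
eef_rot: [-180.0, -0.0, 2.2]
contact_force: [-0.1, 0.6, 0.1]
gripper_width: 0.039
```

carry_out(
  commands=[0,-0.08,0.08,0,0.1,0,-0.08,0.08,0,0.1,0,-0.08,0.08,0,0.1,0,0,0,0,0.1],
)

```text
time_s: 26.95
tcp_pos: [0.4993, 0.1004, 0.0815]
eef_rot: [-180.0, -0.0, 2.2]
contact_force: [-0.0, -1.0, 0.4]
gripper_width: 0.0394
```

```bash
cat > pose2.py <<'E'
from plant import telemetry,cams
from h import *
s=telemetry.get_state();print(s["tcp_pos"].round(4),s["contact_force"].round(1),round(s["gripper_width"],4))
c=cams.capture("side");np.savez("pics/side_l.npz",**c);r=c["frame"][160:270,240:320].astype(int).mean(2)
for v in range(0,110,6): print(160+v," ".join("%3d"%q for q in r[v,::3]))
E
python3 pose2.py
```

```text
[0.4993 0.1004 0.0815] [-0.  -1.   0.4] 0.0394
160 146  61  30 109  43  44  40  43  38 126 124 126 113 109  99  95  72  48  51  53  52  87 105  89  94  97 154
166  59  55  60  85  46  41  43  43  42  78 210 222 222 220 220 221  84  44  45  45  45  66 143 143 141 137 101
172  59  64  63  65  40 182 191 157 152 109 131 101 214 218 220 220 120 153 153 143 143 142 143 142 140 140 142
178  76  66  49 183 218 220 205 187 153 140  37  90 110 112 214 217 178 149 153 138 138 137 139 138 137 138 137
184 204 199 215 216 218 217 217 179 140 175  99  85  72 113 114 115 216 219 219 142 143 140 140 141 140 139 140
190 217 217 215 219 219 216 138 127 127 128 103  80 112 113  56 113 116 141 188 192 138 143 140 139 140 141 140
196 215 216 216 218 217 217 132 130 127 125  98  78 112  79 114 115  87 148 193 192 139 140 143 142 142 143 142
202 220 218 215 219 218 193 135 126 125 127  92  79 116 114 113  92 113 146 129 157 112 141 140 139 139 139 142
208 217 218 219 219 221 161 136 128 126 127  88  81 115  96 113 114 113 121 144 133 111 139 142 141 144 145 142
214 218 220 218 219 221 139 129 127 127 126  
[... 374 characters left out ...]
  90 139 139 139 143 140 139
238 217 217 147 213 218  90  90  89  87  66 103 147 149 130 129 129 127 127 106 137  96 139 139 141 139 139 137
244 216 140 138 141 127  91  91  93  82  71  91  91  91  89 128 146 130 128 127 137  91 141 143 144 142 143 142
250 215 139 140 141 116 102 102  99  99 100  97  94 101  96 103 100 113 119 139 133 139 144 142 143 143 144 143
256 154 140 141 139 139 138 139 140 140 140 140 136 143 141 140 140 139 139 140 138 141 140 138 140 139 138 138
262 142 141 141 139 142 141 143 142 142 144 143 142 141 139 141 145 142 144 142 142 142 142 141 141 139 140 137
268 143 143 142 144 143 143 143 143 142 142 140 141 144 144 146 141 143 141 141 140 140 143 142 140 139 140 137
```

The plate now leans on the back finger, with its face visible over u ≈ 270–290. Raise slowly so it slides off onto the board.

carry_out(
  commands=[0,-0.08,0.06,0,0.1,0,-0.06,0.06,0,0.1,0,-0.06,0.06,0,0.1,0,0,0.06,0,0.1,0,0,0.1,0,0.1,0,0,0.1,0,0.1],
)

```text
time_s: 27.6
tcp_pos: [0.4992, 0.0929, 0.099]
eef_rot: [-180.0, -0.0, 2.2]
contact_force: [0.1, -0.1, 0.1]
gripper_width: 0.0393
```

carry_out(
  commands=[0,0,0.3,0,0.1,0,0,0.8,0,0.1,0,0,0.8,0,0.1,0,0,0.8,0,0.1,-0.4,0,0.8,0,0.1,-0.4,0,0,0,0.1,0,0,0,0,0.1],
)

```text
time_s: 28.3
tcp_pos: [0.4661, 0.093, 0.2404]
eef_rot: [-179.9, -0.1, 2.3]
contact_force: [0.0, 0.8, -0.9]
gripper_width: 0.0392
```

```bash
python3 - <<'E'
from plant import telemetry,cams
from h import *
s=telemetry.get_state();print(s["tcp_pos"].round(4),s["contact_force"].round(1),round(s["gripper_width"],4))
for n in("side","scene"):
    c=cams.capture(n);np.savez("pics/%s_f.npz"%n,**c)
    q=[(n,)]
    # project predicted holder slide-face corners in rest frame for y offset candidates
    o=np.array([.545,.1305,.026]);a=np.radians(2.1)
    ey=np.array([np.cos(a),np.sin(a),0]);ex=np.array([np.sin(a),-np.cos(a),1])/2**.5;ez=np.cross(ex,ey)
    X=np.array([o+ex*x+ey*y+ez*.008 for x,y in((0,-.065),(.09,-.065),(.09,.065),(0,.065))])
    p=P(c)@np.vstack([X.T,np.ones(4)]);print(n,(p[:2]/p[2]).T.round(1).tolist())
c=np.load("pics/side_f.npz");r=c["frame"][160:270,240:320].astype(int).mean(2)
for v in range(0,100,5): print(160+v," ".join("%3d"%q for q in r[v,::3]))
E
```

```text
[0.4661 0.093  0.2404] [ 0.   0.8 -0.9] 0.0392
side [[296.0, 195.5], [265.8, 176.2], [263.2, 219.9], [296.3, 239.0]]
scene [[285.7, 215.9], [255.8, 216.7], [301.4, 267.0], [329.2, 261.8]]
160 147  61  30  27 205 216 217 216 215 212 219 216 137 138 140 141 141 140 141 142 142 141 141 141 138 137 136
165  58  54  52  43  54  53  64 218 217 216 217 218 140 140 139 139 138 141 141 141 139 142 141 139 138 136 136
170  56  59  57  61  61  36 209 128 140 214 217 218 155 141 139 138 140 139 140 140 140 141 142 139 137 137 140
175  61  61  59  48 185 216 197 128 124 123 127 174 156 138 139 139 139 139 139 139 139 139 140 138 138 139 137
180  60  68  34 210 216 217 165 129 101  81 124  95 127 128 134 137 138 139 136 134 136 136 138 139 138 132 135
185 214 212 213 215 215 215 147 127  85  79 129 129 129 106 116 126 131 137 138 138 137 137 137 138 138 139 139
190 214 213 213 217 213 214 135 125  84  71 123  78 129 129 129 128  83 125 126 131 137 140 139 136 138 138 138
195 214 213 213 212 214 214 128 127  84  59 127 131 129 103  99 128 147 151 113 129 136 139 136 138 138 138 139
200 213 213 213 
[... 627 characters left out ...]
 100 136 137 209 216 215 206
230 138 136 133 137 139  96 138 141 126 126 127 138 129  97  91  84  87 148 135 134  91 134 135 137 138 205 213
235 136 139 140 141 137  90  88  88  96 136 142 132 184 128 127 124  97  89  82 132  91 133 137 139 139 138 138
240 137 138 138 139 137  88  90  88  92  65  91  96 139 154 127 126 127 126 124 135  87 138 139 140 137 137 137
245 134 137 135 138 121 165 102  91  78  77  91  89  89  91  96 138 143 127 125 134  90 140 140 140 139 141 140
250 201 138 214 216 163 110 106 100 100  96  94  91  97  95 103  97 114 117 136 132 136 143 140 141 139 140 140
255 212 215 216 217 216 216 217 155 136 137 136 137 140 137 136 138 139 137 134 136 138 137 136 137 136 136 135
```

In the side image the holder's upper edge is at u ≈ 264, against 263–266 predicted for a flat plate. Its ends are at v ≈ 178 and 221, against 176 and 220 predicted for a centred one, so it is flat and within about 6 mm of the middle. The slide pattern of pockets and white ends is visible facing up, and the arm is well clear.

carry_out(
  commands=[0,0,0.3,0,0.1,0,0,0,0,0.1,0,0,0,0,0.1],
)

```text
time_s: 28.7
tcp_pos: [0.4676, 0.0929, 0.2506]
eef_rot: [180.0, 0.0, 2.2]
contact_force: [-0.1, 0.4, -0.8]
gripper_width: 0.0396
```

```bash
python3 - <<'E'
from plant import telemetry,cams,r
from h import *
a=np.load("pics/side_f.npz")["frame"].astype(int);b=cams.capture("side")["frame"].astype(int)
print("holder change",abs(a-b)[178:240,262:298].mean().round(2))
z=np.load("pics/side0.npz")["frame"].astype(int);print("timer/dish change",abs(z-b)[175:210,375:415].mean().round(2),abs(z-b)[230:272,390:440].mean().round(2))
print(telemetry.get_state()["contact_force"].round(1));r.close_job()
E
```

```text
holder change 2.46
timer/dish change 5.3 5.03
[-0.3 -0.6  0.6]
the job is handed in; nothing more can be done
```

The holder is turned over and lying back on the rest, slides up, and the job was handed in at about 29 s. No verdict was reported.

**What I did:**
- I pushed the holder along the ledge with closed fingers until it stuck out about 44 mm.
- I closed the jaws on the overhanging end, which tipped it upright. Then I lifted it and turned it 180°.
- I set its long edge on the ledge, eased the jaws open, and let it lean back onto the board.

**Last checks:**
- In the side camera the holder's edges lie within about 2 px of where a flat, centred holder should be, so its centre is within roughly 6 mm of the middle.
- The slide pattern (pockets and white ends) shows in the side image.
- Between the last two frames the holder did not visibly move. The gripper was clear, with contact force at noise level.
- The timer and dish areas differed by about 5 grey levels from the start. I put this down to shadow and noise; I did not measure their positions. I never moved the arm near them.

**What disagreed:** the stated fingertip position did not match. The first push passed over the plate. Touch and the wrist camera put the real fingertips about 18 mm behind the reported TCP, instead of 22 mm ahead, and I used that from then on.

I had used all 12 pictures by then, so I checked the final pose from pixel values only, not by eye.

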